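# Load the button drill's sled with bone panels from the drying rack

## Task

Draw the drill's sled out from under the drill to its loading stop and pull its sliding jaw back; then lift every bone panel out of the slotted drying rack, leaving the steel scraper in it, and lay each one flat and lengthwise on a wooden backing pad between jaw and fence, one to a pad, filling the pads from the drill end. While the sled is still at the loading stop, push the jaw up so that it holds all the panels square against the fence, then slide the sled in until it clicks into the first drilling stop, with the pad at the drill end under the cutter. A panel that is dropped or knocked out of place is picked up and laid again; leave the saucer where it is.

Things in the scene. Friction and masses are not known exactly. Their poses are not given: they have to be found in the camera images.
- sled (a joint): travel in m of the aluminium sled along its slide towards the drill: 0 = loading stop (end stop 4 mm beyond), 0.155 = first drilling stop (pad 1 under the cutter), 0.230 and 0.305 = second and third. A spring ball catch holds it at each and draws it in from 4 mm off; about 8 N to leave a catch, 1 to 2 N between. Starts past the second drilling stop.
- sled_pull (a point): top centre of the sled's upright steel pull, a plate 12 mm thick along the slide, 40 mm wide, 59 mm high, top 95 mm above the bench; 210 mm behind pad 2 (away from the drill) on the line of the pads. x across the slide, away from the robot; y along it towards the drill; z up. The drill's head always stays 85 mm or more from it.
- jaw (a joint): travel in m of the sliding jaw across the sled towards the fence: 0 = fully back (90 mm between jaw and fence), 0.030 = 60 mm between them, so touching panels that lie against the fence, 0.033 = end stop. Stiff in its ways (about 5 N), it stays where it is put. Starts more than a third closed.
- jaw_tab (a point): top centre of the jaw's upright tab, 12 mm thick along x (its travel), 40 mm wide along y, top 74 mm above the bench, 20 mm above the jaw bar; mid-sled, on the robot's side. Bar 18 mm deep, 236 mm long, top 54 mm above the bench; its face is 12 mm beyond the tab's centre in +x. Axes as the pads'.
- pad1 (a point): top centre of the beech pad at the sled's drill end, 44 mm above the bench. x across to the fence (away from the robot), y along the slide to the drill, z up. Pad 55 mm (x) by 40 mm (y), 8 mm proud of the sled; 35 mm gutters between take the fingers. Fence face at x = 30 mm, 12 mm above the pads. Four 5 mm pins (x +-20, y +-29 mm) rise 6 mm above the pad; a panel goes between, 60 mm along x.
- pad2 (a point): the same for the middle pad, 75 mm from pad 1
- pad3 (a point): the same for the pad at the pull's end, 75 mm from pad 2
- rail: slide and bench drill in one, fixed; origin on the bench on the line of the pads, x across (away from the robot), y along to the drill. Slide 110 mm wide, y -200 to 420 mm. Cutter axis at x 0, y 200 mm, its tip 104 mm above the bench. Drill head: x -50 to 220, y 155 to 245 mm, 240 to 390 mm above the bench; column behind it, at x 175 mm.
- rack: walnut rack fixed to the bench, 80 mm by 236 mm, top 36 mm above the bench; origin under its centre. Five slots in a row along its y at -88, -44, 0, 44, 88 mm, each 10.5 mm wide (along y), 70 mm long (along x, ends closed up to 30 mm above the bench), 24 mm deep, floor 12 mm above the bench.
- panel_a: plain bone panel, a flat plate 8 mm thick, 45 mm wide and 60 mm tall, about 40 g (30 to 55 g); origin at its centre, x across the width, y through the thickness, z along the 60 mm. At first it stands in a slot of the rack on a 45 mm edge (z up, y along the row of slots). Either face and either end will do. None when absent.
- panel_b: plain bone panel, a flat plate 8 mm thick, 45 mm wide and 60 mm tall, about 40 g (30 to 55 g); origin at its centre, x across the width, y through the thickness, z along the 60 mm. At first it stands in a slot of the rack on a 45 mm edge (z up, y along the row of slots). Either face and either end will do. None when absent.
- panel_c: plain bone panel, a flat plate 8 mm thick, 45 mm wide and 60 mm tall, about 40 g (30 to 55 g); origin at its centre, x across the width, y through the thickness, z along the 60 mm. At first it stands in a slot of the rack on a 45 mm edge (z up, y along the row of slots). Either face and either end will do. None when absent.
- panel_d: plain bone panel, a flat plate 8 mm thick, 45 mm wide and 60 mm tall, about 40 g (30 to 55 g); origin at its centre, x across the width, y through the thickness, z along the 60 mm. At first it stands in a slot of the rack on a 45 mm edge (z up, y along the row of slots). Either face and either end will do. None when absent.
- scraper: steel scraper standing in one slot of the rack among the panels: 7 mm thick, 40 mm wide, 82 mm tall with a half-round top; origin at the middle of its lower edge, z up, y along the row of slots. It stays in the rack.
- saucer: white porcelain saucer of button blanks, 136 mm wide, 18 mm high, origin under its centre; stays put

How it is judged (in metres and radians):
On the way, in this order (a step that is already met when the one before it is completed fails the run):
1. the sled is drawn out to its loading stop (within 5 mm) (value of joint sled between -0.005 and 0.005 m), for 0.2 s.
2. with the sled at the loading stop, every panel lies flat and lengthwise on a pad, one to a pad, pads 1 and 2 filled (all of step 1 and x of panel_a in the frame of pad2 between -0.022 and 0.022 m and z of panel_a in the frame of pad2 between 0.0015 and 0.0065 m and x of panel_b in the frame of pad2 between -0.022 and 0.022 m and z of panel_b in the frame of pad2 between 0.0015 and 0.0065 m and x of panel_c in the frame of pad2 between -0.022 and 0.022 m and z of panel_c in the frame of pad2 between 0.0015 and 0.0065 m and x of panel_d in the frame of pad2 between -0.022 and 0.022 m and z of panel_d in the frame of pad2 between 0.0015 and 0.0065 m and angle between the y axis of each of panel_a, panel_b, panel_c, panel_d and the z axis of pad2, either way round below 0.08 rad and angle between the z axis of each of panel_a, panel_b, panel_c, panel_d and the x axis of pad2, either way round below 0.35 rad and (y of panel_a in the frame of pad1 between -0.009 and 0.009 m or y of panel_a in the frame of pad2 between -0.009 and 0.009 m or y of panel_a in the frame of pad3 between -0.009 and 0.009 m) and (y of panel_b in the frame of pad1 between -0.009 and 0.009 m or y of panel_b in the frame of pad2 between -0.009 and 0.009 m or y of panel_b in the frame of pad3 between -0.009 and 0.009 m) and (y of panel_c in the frame of pad1 between -0.009 and 0.009 m or y of panel_c in the frame of pad2 between -0.009 and 0.009 m or y of panel_c in the frame of pad3 between -0.009 and 0.009 m) and (y of panel_d in the frame of pad1 between -0.009 and 0.009 m or y of panel_d in the frame of pad2 between -0.009 and 0.009 m or y of panel_d in the frame of pad3 between -0.009 and 0.009 m) and (y of panel_a in the frame of pad1 between -0.009 and 0.009 m or y of panel_b in the frame of pad1 between -0.009 and 0.009 m or y of panel_c in the frame of pad1 between -0.009 and 0.009 m or y of panel_d in the frame of pad1 between -0.009 and 0.009 m) and (y of panel_a in the frame of pad2 between -0.009 and 0.009 m or y of panel_b in the frame of pad2 between -0.009 and 0.009 m or y of panel_c in the frame of pad2 between -0.009 and 0.009 m or y of panel_d in the frame of pad2 between -0.009 and 0.009 m)), for 0.2 s.
3. with the sled at the loading stop, the jaw is closed on the panels (all of step 1 and value of joint jaw above 0.0272 m and x of panel_a in the frame of pad2 between -0.005 and 0.005 m and z of panel_a in the frame of pad2 between 0.0015 and 0.0065 m and x of panel_b in the frame of pad2 between -0.005 and 0.005 m and z of panel_b in the frame of pad2 between 0.0015 and 0.0065 m and x of panel_c in the frame of pad2 between -0.005 and 0.005 m and z of panel_c in the frame of pad2 between 0.0015 and 0.0065 m and x of panel_d in the frame of pad2 between -0.005 and 0.005 m and z of panel_d in the frame of pad2 between 0.0015 and 0.0065 m and angle between the y axis of each of panel_a, panel_b, panel_c, panel_d and the z axis of pad2, either way round below 0.08 rad and angle between the z axis of each of panel_a, panel_b, panel_c, panel_d and the x axis of pad2, either way round below 0.09 rad and (y of panel_a in the frame of pad1 between -0.009 and 0.009 m or y of panel_a in the frame of pad2 between -0.009 and 0.009 m or y of panel_a in the frame of pad3 between -0.009 and 0.009 m) and (y of panel_b in the frame of pad1 between -0.009 and 0.009 m or y of panel_b in the frame of pad2 between -0.009 and 0.009 m or y of panel_b in the frame of pad3 between -0.009 and 0.009 m) and (y of panel_c in the frame of pad1 between -0.009 and 0.009 m or y of panel_c in the frame of pad2 between -0.009 and 0.009 m or y of panel_c in the frame of pad3 between -0.009 and 0.009 m) and (y of panel_d in the frame of pad1 between -0.009 and 0.009 m or y of panel_d in the frame of pad2 between -0.009 and 0.009 m or y of panel_d in the frame of pad3 between -0.009 and 0.009 m) and (y of panel_a in the frame of pad1 between -0.009 and 0.009 m or y of panel_b in the frame of pad1 between -0.009 and 0.009 m or y of panel_c in the frame of pad1 between -0.009 and 0.009 m or y of panel_d in the frame of pad1 between -0.009 and 0.009 m) and (y of panel_a in the frame of pad2 between -0.009 and 0.009 m or y of panel_b in the frame of pad2 between -0.009 and 0.009 m or y of panel_c in the frame of pad2 between -0.009 and 0.009 m or y of panel_d in the frame of pad2 between -0.009 and 0.009 m)), for 0.2 s.
At the end, for the whole second after the job is handed in: sled in its first drilling stop (within 5 mm), jaw closed past 27.2 mm, every panel at rest, flat (0.08 rad) and square (0.09 rad) on a pad, its centre within 5 mm of the pad's across the sled and 9 mm along it, 2.5 mm in height; one to a pad, pads 1 and 2 filled (value of joint sled between 0.15 and 0.16 m and value of joint jaw above 0.0272 m and x of panel_a in the frame of pad2 between -0.005 and 0.005 m and z of panel_a in the frame of pad2 between 0.0015 and 0.0065 m and x of panel_b in the frame of pad2 between -0.005 and 0.005 m and z of panel_b in the frame of pad2 between 0.0015 and 0.0065 m and x of panel_c in the frame of pad2 between -0.005 and 0.005 m and z of panel_c in the frame of pad2 between 0.0015 and 0.0065 m and x of panel_d in the frame of pad2 between -0.005 and 0.005 m and z of panel_d in the frame of pad2 between 0.0015 and 0.0065 m and angle between the y axis of each of panel_a, panel_b, panel_c, panel_d and the z axis of pad2, either way round below 0.08 rad and angle between the z axis of each of panel_a, panel_b, panel_c, panel_d and the x axis of pad2, either way round below 0.09 rad and (y of panel_a in the frame of pad1 between -0.009 and 0.009 m or y of panel_a in the frame of pad2 between -0.009 and 0.009 m or y of panel_a in the frame of pad3 between -0.009 and 0.009 m) and (y of panel_b in the frame of pad1 between -0.009 and 0.009 m or y of panel_b in the frame of pad2 between -0.009 and 0.009 m or y of panel_b in the frame of pad3 between -0.009 and 0.009 m) and (y of panel_c in the frame of pad1 between -0.009 and 0.009 m or y of panel_c in the frame of pad2 between -0.009 and 0.009 m or y of panel_c in the frame of pad3 between -0.009 and 0.009 m) and (y of panel_d in the frame of pad1 between -0.009 and 0.009 m or y of panel_d in the frame of pad2 between -0.009 and 0.009 m or y of panel_d in the frame of pad3 between -0.009 and 0.009 m) and (y of panel_a in the frame of pad1 between -0.009 and 0.009 m or y of panel_b in the frame of pad1 between -0.009 and 0.009 m or y of panel_c in the frame of pad1 between -0.009 and 0.009 m or y of panel_d in the frame of pad1 between -0.009 and 0.009 m) and (y of panel_a in the frame of pad2 between -0.009 and 0.009 m or y of panel_b in the frame of pad2 between -0.009 and 0.009 m or y of panel_c in the frame of pad2 between -0.009 and 0.009 m or y of panel_d in the frame of pad2 between -0.009 and 0.009 m) and linear speed of each of panel_a, panel_b, panel_c, panel_d below 0.02 m/s); the robot touches nothing.
It fails at once if the steel scraper is pulled out of the rack (z of scraper in the frame of rack above 0.032 m).
It fails at once if the saucer is shifted by more than 40 mm (distance of saucer from where it was at the start of the episode above 0.04 m).
Of panel_a, panel_b, panel_c, panel_d only 2 to 3 are there at a start; the rules pass over those that are not, and their reading is None.
At some moment in a run one of panel_a, panel_b, panel_c, panel_d may be knocked a few centimetres aside while the robot is not near it.
Once in a run the grip may slacken for a moment while it holds something.
It also fails if it takes over 210 s, if anything falls off the work surface, if the arm or the gripper's body presses on something with over 40 N, if the wrist force passes 120 N, or if a joint passes its speed limit or range.

## Robot

A 6-joint arm with a two-finger parallel gripper is mounted at the origin on the work surface. World frame = base frame: x ahead of the robot, y to its left, z up, the work surface at z = 0. Lengths are in m, angles in degrees, forces in N, time in s.
With the tool pointing down it reaches from about 0.275 to 0.775 m from the base axis. Payload 14.6 kg.
Tool frame: the origin (TCP) lies between the finger pads; the fingertips stand 8 mm ahead of it and the grasp point (between the pads) lies 11 mm behind it; z points along the fingers, y is the line along which they close (so a half turn about z gives the same grasp; the last joint's range is limited). The gripper opens to 85 mm and grips with 20 to 120 N. Pads are 22 mm wide; open, the fingers measure 114 mm over their backs; the gripper's body (76 mm by 85 mm) begins 54 mm behind the grasp point. The pads swing forward as they close: fully open they stand 13 mm farther back than shut.
Start: joints at [56.591, 15.075, -2.767, 72.158, 0, 81.102], TCP at [0.218, 0.478, 0.239] pointing down, gripper open.
Joint ranges: [-151.79, 151.79], [-50.71, 97.33], [-67.44, 78.34], [-121.81, 120.89], [-77.56, 73.72], [-180, 180]. Speed limits (degrees/s): [108.29, 108.29, 147.25, 159.86, 180, 180].

## Interface

Orientations are given as a 3x3 rotation matrix whose columns are the frame's x, y, z axes.
In Python, from rig import manip, effector, get_image, camera_info, hand_in gives the robot as it stands. Calls block until the motion is done:
- manip.goto(position, orientation): joint-space move of the TCP to a pose.
- manip.move_linear(position, rot=None, velocity=0.15, guard=None): straight line of the TCP; rot=None keeps the orientation; velocity is the mean speed in m/s. With guard (N) it stops when the force on the tool has changed by that much, and returns True; else False.
- manip.move_joints(angles): joint-space move.
- effector.set_gripper(opening, strength=None): opening from 0.0 (shut) to 1.0 (fully open); strength is the grip in N (None keeps the last); returns when the fingers have stopped.
- manip.pause(seconds).
- manip.inverse_kinematics(position, orientation): joint angles nearest the present ones, or None.
- get_image(name): name is "scene" or "top" or "wrist"; returns the picture (400x640x3 uint8, red, green, blue); there is no depth.
- camera_info(name): a dict with "intrinsics" (3x3 intrinsics, pixels), "k1" (the pictures are not rectified: a ray, as slopes to the right and down, at radius r is drawn at 1 + k1 r^2 times it, then the intrinsics apply), "rvec" (rotation vector, rad) and "tvec" (3), from world to camera coordinates, as OpenCV has them. Camera axes: x right, y down, z forward; pixel columns grow to the right and rows downward; lengths in m; the calibration is good to about 2 mm. A picture is of the moment at which its call begins: read the wrist's pose just before it. camera_info takes no time and is no camera call; for the wrist camera it gives the pose at the moment of the call.
A pose or a line that the arm cannot do raises manip.Unreachable and nothing moves.
- hand_in(): hands the job in; it is judged then, once.
Readings, each from a call of its own:
- manip.get_t(): time.
- manip.get_joint_pos(): joint angles.
- manip.get_joint_velocities(): joint speeds.
- manip.get_joint_torque(): joint torques, N m.
- manip.get_position(): TCP position.
- manip.get_orientation(): TCP orientation.
- manip.get_contact_force(): force on the tool from outside, world axes, zero at the start.
- manip.get_moment(): the same for the moment, N m.
- manip.get_width(): opening from 0.0 (shut) to 1.0 (fully open).
- manip.get_grasp_force(): force on a finger pad.
Only numpy, scipy, OpenCV 4.12 (cv2) and the standard library are available. Lean on these libraries where they do the work, as an engineer would, in place of code of your own. Each camera call takes 0.05 s, during which the arm holds its last target. There are 200 camera calls.

## Working session

There is one attempt and no reset: what is moved stays moved. The work goes in short steps, each a Python script; the robot and the scene stay as the last script left them, time stands still between calls to the robot, and variables do not carry over. Pictures are saved under pics/ and viewed, at most 14 in all, crops included, and the job is handed in when it is done.

```bash
ls; mkdir -p pics; cat > h.py <<'E'
import numpy as np, cv2
from rig import manip, effector, get_image, camera_info, hand_in
def cam(n):
    c=camera_info(n); K=np.array(c["intrinsics"],float); R=cv2.Rodrigues(np.array(c["rvec"],float))[0]; t=np.array(c["tvec"],float).ravel()
    return K,c["k1"],R,t
def proj(c,P):
    K,k1,R,t=c; q=np.atleast_2d(P)@R.T+t; s=q[:,:2]/q[:,2:]; s=s*(1+k1*(s**2).sum(1,keepdims=True))
    return s@K[:2,:2].T+K[:2,2]
def ray(c,uv):
    K,k1,R,t=c
    s=cv2.undistortPoints(np.array(uv,float).reshape(-1,1,2),K,np.array([k1,0,0,0.])).reshape(-1,2)
    d=np.c_[s,np.ones(len(s))]@R; return -R.T@t,d
def plane(c,uv,z):
    o,d=ray(c,uv); return o+d*((z-o[2])/d[:,2])[:,None]
def tri(obs):
    A=np.zeros((3,3));b=np.zeros(3)
    for c,uv in obs:
        o,d=ray(c,uv); d=d[0]/np.linalg.norm(d[0]); M=np.eye(3)-np.outer(d,d); A+=M;b+=M@o
    return np.linalg.solve(A,b)
def snap(n,f):
    c=cam(n); im=get_image(n); cv2.imwrite(f"pics/{f}.png",cv2.cvtColor(np.asarray(im),cv2.COLOR_RGB2BGR)); return c,im
E
python3 - <<'E'
from h import *
for n in("scene","top"):
    c,_=snap(n,n+"0"); print(n,c, -c[2].T@c[3])
print(manip.get_position(),manip.get_orientation())
E
```

```text
pics
scene (array([[370.0993872 ,   0.        , 318.07276157],
       [  0.        , 370.0993872 , 196.84980156],
       [  0.        ,   0.        ,   1.        ]]), -0.04103242928587403, array([[-0.34535269,  0.93820549, -0.02240476],
       [ 0.57083625,  0.19105521, -0.79852607],
       [-0.744901  , -0.28856257, -0.60154313]]), array([ 0.23254745, -0.19623614,  1.30334336])) [1.16319136 0.19541075 0.63252774]
top (array([[380.30251171,   0.        , 316.89978223],
       [  0.        , 380.30251171, 196.43445653],
       [  0.        ,   0.        ,   1.        ]]), -0.010313116952323627, array([[-0.01950047, -0.99950484, -0.02469407],
       [-0.99233619,  0.02236309, -0.12152687],
       [ 0.12201893,  0.02213499, -0.99228092]]), array([-0.01587046,  0.53687216,  0.81979715])) [ 0.43241742 -0.04601492  0.87832155]
[0.21768918 0.47749945 0.23888865] [[-9.09877126e-01  4.14877535e-01 -4.95273352e-04]
 [ 4.14877807e-01  9.09876830e-01 -7.47832224e-04]
 [ 1.40378957e-04 -8.85913357e-04 -9.99999598e-01]]
```

View pics/scene0.png

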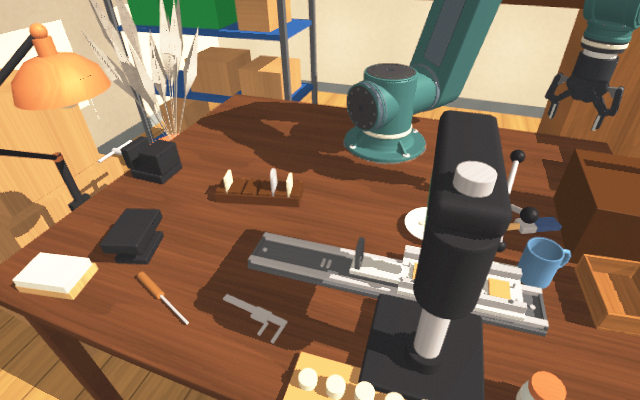

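View pics/top0.png

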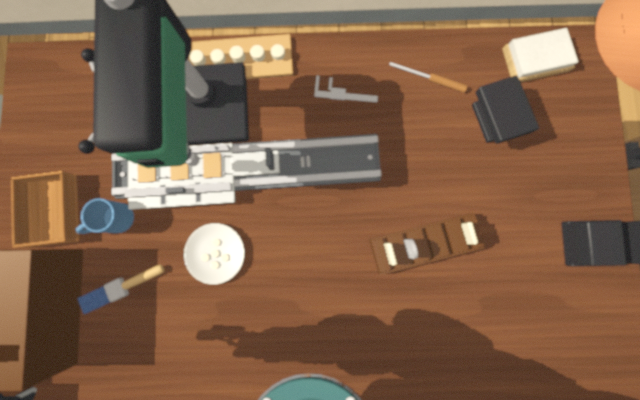

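The scene shows the rack with two cream panels (top 390,253 and 470,233), the grey scraper between (411,247), the sled under the drill with its pull at (268,157), and the saucer at (214,253). Next I'll take estimates and wrist views.

```bash
python3 - <<'E'
from h import *
c=cam("top"); 
for n,uv,z in [("pulltop",(269,153),.095),("slide end a",(378,137),.02),("slide end b",(381,178),.02),("slide other",(112,195),.02),("panelL",(390,246),.07),("scr",(411,240),.09),("panelR",(470,228),.07),("tab",(178,188),.074),("saucer",(214,253),.018)]:
    print(n,plane(c,[uv],z)[0].round(3))
R0=manip.get_orientation(); w=cam("wrist"); p=manip.get_position()
print("wristcam in tool",R0.T@(-w[2].T@w[3]-p),(w[2]@R0).round(3),w[0][0,0])
# rack at ~(0.28,-0.28)
R=np.array([[1,0,0],[0,-1,0],[0,0,-1.]])
for i,(x,y) in enumerate([(.27,-.24),(.37,-.30)]):
    for a in (0,):
        try:
            manip.goto([x,y,.26],R); snap("wrist",f"r{i}"); np.save(f"r{i}.npy",np.array(cam("wrist"),dtype=object),allow_pickle=True)
        except manip.Unreachable as e: print(i,"unreach",e)
print(manip.get_t())
E
```

```text
pulltop [0.623 0.071 0.095]
slide end a [ 0.673 -0.171  0.02 ]
slide end b [ 0.577 -0.174  0.02 ]
slide other [0.552 0.447 0.02 ]
panelL [ 0.424 -0.179  0.07 ]
scr [ 0.435 -0.22   0.09 ]
panelR [ 0.458 -0.349  0.07 ]
tab [0.556 0.272 0.074]
saucer [0.415 0.208 0.018]
wristcam in tool [ 0.07469769 -0.00054218 -0.13506172] [[-0.001  1.     0.   ]
 [-0.956 -0.001 -0.292]
 [-0.292 -0.     0.956]] 314.30829359340925
3.4583
```

```bash
python3 - <<'E'
from h import *
R=np.array([[1,0,0],[0,-1,0],[0,0,-1.]])
for f,x,y,z in [("ra",.46,-.22,.20),("rb",.50,-.31,.20),("pa",.60,.06,.22),("pb",.56,.02,.22)]:
    try:
        manip.goto([x,y,z],R); manip.pause(.3); c,_=snap("wrist",f); np.save(f+".npy",np.array(c,dtype=object),allow_pickle=True)
    except manip.Unreachable as e: print(f,"unreach",e)
print(manip.get_t())
a=[cv2.imread(f"pics/{f}.png") for f in("ra","rb","pa","pb")]
m=np.vstack([np.hstack(a[:2]),np.hstack(a[2:])]); cv2.imwrite("pics/m1.png",cv2.resize(m,(800,500),interpolation=cv2.INTER_AREA))
E
```

```text
7.7083
```

View pics/m1.png

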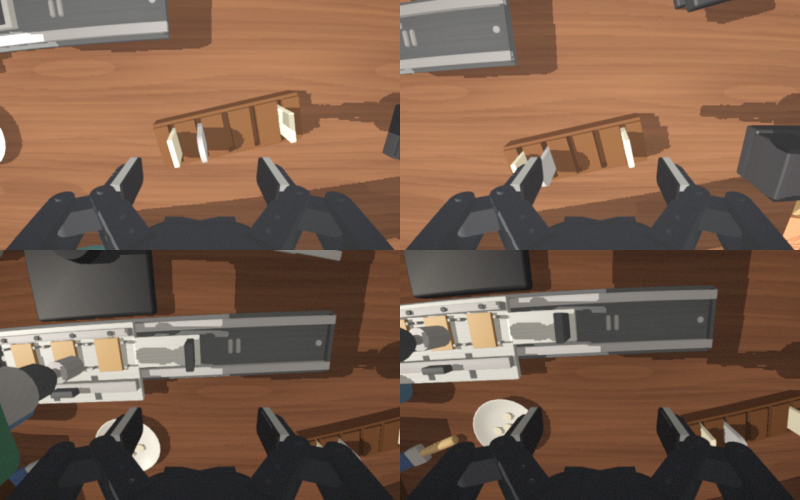

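Two panels are in the outer slots and the scraper is next to the left one. Now zoomed crops for corners.

```bash
python3 - <<'E'
import cv2,numpy as np
def crop(f,u,v,w,h,s): return cv2.resize(cv2.imread(f"pics/{f}.png")[v:v+h,u:u+w],(w*s,h*s),interpolation=cv2.INTER_CUBIC)
p=np.hstack([crop("pa",255,120,100,75,4),crop("pb",220,80,100,75,4)])
r=np.hstack([crop("ra",240,140,250,140,3)[:,:],])
cv2.imwrite("pics/pc.png",p); cv2.imwrite("pics/rc.png",np.vstack([crop("ra",230,140,260,95+45,2),crop("rb",160,170,260,140,2)]))
E
```

```text
(no output)
```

View pics/pc.png

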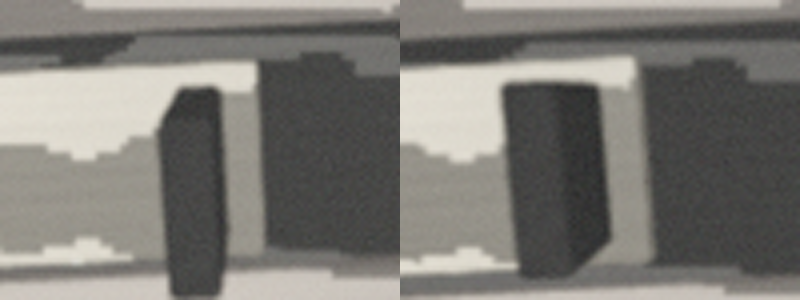

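View pics/rc.png

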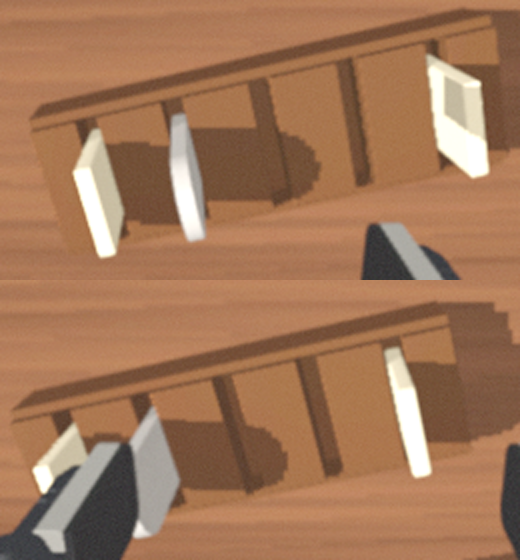

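```bash
python3 - <<'E'
from h import *
C={f:tuple(np.load(f+".npy",allow_pickle=True)) for f in("ra","rb","pa","pb")}
print("pull top",tri([(C["pa"],(303.7,174.8)),(C["pb"],(254.2,125))]).round(4))
# slide outer edge direction, pb and rb: low saturation vs wood
for f,u0,u1,v0,v1 in [("pb",330,490,40,200),("pa",350,520,80,210)]:
    im=cv2.imread(f"pics/{f}.png"); S=cv2.cvtColor(im,cv2.COLOR_BGR2HSV)[...,1]
    E=[]
    for u in range(u0,u1,4):
        m=np.where(S[v0:v1,u]<60)[0]
        E.append((u,v0+m.min(),v0+m.max()))
    E=np.array(E)
    for k in(1,2):
        for z in(.025,):
            P=plane(C[f],E[:,[0,k]],z); fit=np.polyfit(P[:,1],P[:,0],1); print(f,k,"slope dx/dy",fit, "res",np.std(P[:,0]-np.polyval(fit,P[:,1])), P[0],P[-1])
# rack panel points
o=lambda f,x,y:(C[f],( (230+x/2,140+y/2) if f=="ra" else (160+x/2,170+(y-280)/2)))
print("R near-top end", tri([o("ra",482,174),o("rb",421,475)]), tri([o("ra",431,58),o("rb",393,350)]))
print("L top", tri([o("ra",75,172),o("rb",36,470)]))
print("rack corners", tri([o("ra",492,27),o("rb",447,318)]), tri([o("ra",33,128),o("rb",14,419)]))
print("scr top base", plane(C["ra"],[o("ra",180,120)[1]],.06))
# L panel top on plane .072
print("Ltop",plane(C["ra"],[o("ra",x,y)[1] for x,y in[(75,172),(92,165),(100,256),(116,252)]],.072))
E
```

```text
pull top [0.6167 0.0716 0.1031]
pb 1 slope dx/dy [-0.0453541   0.67266494] res 0.00028775768224235986 [0.67219255 0.00961826 0.025     ] [ 0.6790332  -0.14513423  0.025     ]
pb 2 slope dx/dy [-0.04329173  0.56804714] res 0.0003522495093547755 [0.5674569  0.00869478 0.025     ] [ 0.57565429 -0.15943872  0.025     ]
pa 1 slope dx/dy [-0.04481486  0.67429134] res 0.00030742170227843473 [0.67291655 0.02790561 0.025     ] [ 0.68084884 -0.1455473   0.025     ]
pa 2 slope dx/dy [-0.04429786  0.56965933] res 0.0003471744819023295 [0.56897381 0.025277   0.025     ] [ 0.57678549 -0.16364992  0.025     ]
R near-top end [ 0.42680744 -0.35716752  0.07706842] [ 0.46961797 -0.3488879   0.02456613]
L top [ 0.4251095  -0.173891    0.06974642]
rack corners [ 0.48731455 -0.37551076  0.02947888] [ 0.43402368 -0.14675204  0.03162423]
scr top base [[ 0.44704169 -0.22167461  0.06      ]]
Ltop [[ 0.42629231 -0.17419583  0.072     ]
 [ 0.42967499 -0.18203781  0.072     ]
 [ 0.38357724 -0.18377935  0.072     ]
 [ 0.38570957 -0.19141554  0.072     ]]
```

```bash
cat >> h.py <<'E'
yr=np.array([-.0444,1,0]);yr/=np.linalg.norm(yr); xr=np.array([yr[1],-yr[0],0]); zr=np.array([0,0,1.])
Rr=np.c_[xr,-yr,-zr]
E
python3 - <<'E'
from h import *
effector.set_gripper(.6,60)
p=np.array([.6172,.0716,.17])
manip.goto(p,Rr); p[2]=.065
print(manip.move_linear(p,velocity=.15,guard=15))
effector.set_gripper(0,60); print("w",manip.get_width(),manip.get_grasp_force(),manip.get_position())
q=p-yr*.215; manip.move_linear(q,velocity=.12); print(manip.get_width(),manip.get_position(),manip.get_contact_force())
q2=p-yr*.32; print(manip.move_linear(q2,velocity=.04,guard=22)); e=manip.get_position(); print(e,np.linalg.norm((e-p)[:2]),manip.get_contact_force(),manip.get_width())
manip.move_linear(e+yr*.004,velocity=.03); print(manip.get_contact_force())
manip.pause(.3)
effector.set_gripper(.5); manip.pause(.3)
manip.move_linear(manip.get_position()+np.array([0,0,.12]))
print(manip.get_t())
E
```

```text
False
w 0.13383081190580182 58.64082098007202 [0.6175745 0.0716215 0.0657882]
0.13110519265364898 [ 0.62738393 -0.14364201  0.06580152] [ 1.24141101 -1.09910423  4.82525054]
True
[ 0.63061605 -0.21445024  0.06577757] 0.2863646824690354 [-1.10394633  6.1190406   9.02352169] 0.1322969373265896
[-0.12875637  0.98698749 -0.28061133]
15.775
```

```bash
python3 - <<'E'
from h import *
for f,x,y,z in [("sa",.63,-.04,.20),("sb",.60,.04,.20)]:
    manip.goto([x,y,z],Rr); manip.pause(.2); c,_=snap("wrist",f); np.save(f+".npy",np.array(c,dtype=object),allow_pickle=True)
    print(f,"guess tab",proj(c,[.561,-.003,.074]),"pads",[proj(c,np.array([.621,-.0007,.044])+k*yr*.075).round(1).tolist() for k in(1,0,-1)])
a=[cv2.imread(f"pics/{f}.png")[60:340] for f in("sa","sb")]
cv2.imwrite("pics/m2.png",cv2.resize(np.vstack(a),None,fx=1.07,fy=1.07,interpolation=cv2.INTER_CUBIC)); print(manip.get_t())
E
```

```text
sa guess tab [[274.83349676 260.87974908]] pads [[[199.5, 190.0]], [[276.6, 189.8]], [[354.7, 189.6]]]
sb guess tab [[363.63878738 234.84373321]] pads [[[282.2, 163.0]], [[362.2, 162.9]], [[441.2, 163.0]]]
17.425
```

View pics/m2.png

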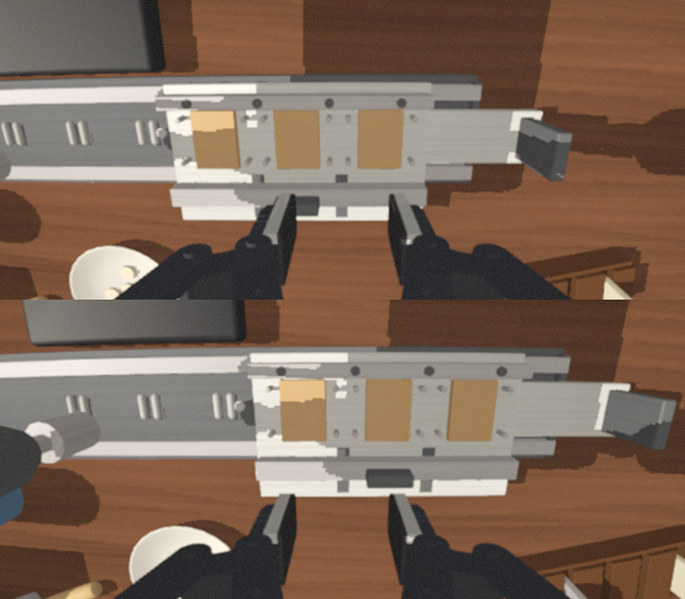

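```bash
python3 - <<'E'
from h import *
C={f:tuple(np.load(f+".npy",allow_pickle=True)) for f in("sa","sb")}
Q={}
for f in C:
    im=cv2.imread(f"pics/{f}.png"); H=cv2.cvtColor(im,cv2.COLOR_BGR2HSV); m=((H[...,0]>10)&(H[...,0]<22)&(H[...,1]>100)&(H[...,2]>125)).astype(np.uint8)
    m=cv2.morphologyEx(m,cv2.MORPH_OPEN,np.ones((5,5)))
    cs=[c for c in cv2.findContours(m,0,2)[0] if 800<cv2.contourArea(c)<4000]
    r=sorted([cv2.minAreaRect(c) for c in cs],key=lambda r:r[0][0]); print(f,[(np.round(q[0],1).tolist(),np.round(q[1],1).tolist()) for q in r]); Q[f]=r
g=[np.array([.621,-.0007,.044])+k*yr*.075 for k in(1,0,-1)]
for k in range(3):
    uv={}
    for f in C:
        e=proj(C[f],g[k])[0]; b=min(Q[f],key=lambda r:np.hypot(*(np.array(r[0])-e))); uv[f]=b[0]
    print(k+1,tri([(C[f],uv[f]) for f in C]).round(4),[plane(C[f],[uv[f]],.044)[0].round(4) for f in C])
print("tab",plane(C["sb"],[(363.6,228)],.074))
E
```

```text
sa [([201.4, 192.6], [50.4, 40.2]), ([234.0, 101.7], [104.2, 49.9]), ([276.5, 190.0], [52.0, 41.0]), ([299.6, 321.3], [65.7, 43.4]), ([355.0, 189.5], [53.0, 40.0]), ([452.2, 269.2], [32.5, 72.5]), ([595.7, 108.5], [87.1, 38.6]), ([618.0, 10.3], [64.0, 25.0])]
sb [([144.2, 228.9], [103.1, 45.2]), ([217.0, 238.0], [67.0, 45.5]), ([282.5, 163.0], [56.0, 41.0]), ([318.5, 305.9], [93.0, 59.3]), ([327.5, 84.5], [35.0, 67.0]), ([363.0, 163.0], [56.0, 42.0]), ([440.9, 163.4], [42.4, 58.5])]
1 [0.616  0.0737 0.0421] [array([0.6152, 0.0725, 0.044 ]), array([0.6177, 0.074 , 0.044 ])]
2 [ 0.6215 -0.001   0.0469] [array([ 6.208e-01, -6.000e-04,  4.400e-02]), array([ 0.6209, -0.0015,  0.044 ])]
3 [ 0.6236 -0.0763  0.0415] [array([ 0.6245, -0.0759,  0.044 ]), array([ 0.6239, -0.0754,  0.044 ])]
tab [[ 0.56764256 -0.00239865  0.074     ]]
```

```bash
cat >> h.py <<'E'
pad2=np.array([.621,-.0009,.044]); pad1=pad2+.075*yr
ry=np.array([-.227,.974,0]); ry/=np.linalg.norm(ry); rx=np.array([ry[1],-ry[0],0]); rack=np.array([.4217,-.2702,0])
Rj=np.c_[-yr,-xr,-zr]
def Rpick(n,th):   # n: horizontal pointing direction, th rad below horizontal, tool x up
    t=np.cos(th)*n-np.sin(th)*zr; x=np.sin(th)*n+np.cos(th)*zr; return np.c_[x,np.cross(t,x),t]
def Rplace(th): # tool leans: z_t = cos down - sin xr ; x_t ~ +xr
    t=-np.cos(th)*zr-np.sin(th)*xr; x=np.cos(th)*xr-np.sin(th)*zr; return np.c_[x,np.cross(t,x),t]
E
python3 - <<'E'
from h import *
effector.set_gripper(.4,40)
tab=pad2-.0534*xr-.0015*yr
manip.goto(np.r_[tab[:2],.12],Rj); print(manip.get_joint_pos())
print(manip.move_linear(np.r_[tab[:2],.068],guard=10))
effector.set_gripper(0,40); print(manip.get_width(),manip.get_grasp_force())
p=manip.get_position(); print(manip.move_linear(p-.026*xr,velocity=.03,guard=18)); e=manip.get_position(); print((e-p)@xr,(e-pad2)@xr,manip.get_contact_force())
effector.set_gripper(.4); manip.pause(.2); manip.move_linear(manip.get_position()+[0,0,.12])
print(manip.get_t())
L=rack+.088*ry+.005*rx; Rp=rack-.088*ry+.006*rx
for thd in (15,20,25,30,35,40,45):
    th=np.radians(thd); o=[]
    for c,n in((L,-ry),(L,ry),(Rp,ry),(Rp,-ry)):
        R=Rpick(n,th); P=c+[0,0,.052]
        o.append([None if manip.inverse_kinematics(P-R[:,2]*b,R) is None else 1 for b in(0,.08)])
    for pd in(pad1,pad2):
        R=Rplace(th); o.append([None if manip.inverse_kinematics(pd+[0,0,h],R) is None else 1 for h in(.005,.1)])
    print(thd,o)
E
```

```text
[-8.70239469e+00  2.27012999e+01 -1.03654203e+01  5.69313371e+01
 -1.60339471e-03 -1.01231134e+02]
False
0.12075669457120955 40.753764510154724
True
-0.01975474503837635 -0.07277764670591162 [ 2.19044364 -0.03456353  1.44501754]
24.6417
15 [[None, 1], [1, None], [None, None], [None, None], [1, 1], [1, 1]]
20 [[None, 1], [1, 1], [None, None], [None, None], [1, 1], [1, 1]]
25 [[None, 1], [1, 1], [None, None], [None, None], [1, 1], [1, 1]]
30 [[None, 1], [1, 1], [None, None], [1, 1], [1, 1], [1, 1]]
35 [[1, 1], [1, 1], [1, None], [1, 1], [1, 1], [1, 1]]
40 [[1, 1], [1, 1], [1, None], [1, 1], [1, None], [1, None]]
45 [[1, 1], [1, 1], [1, 1], [1, 1], [None, None], [None, None]]
```

```bash
python3 - <<'E'
from h import *
Rk=np.c_[rx,-ry,-zr]
effector.set_gripper(.56,40); 
manip.goto([.46,-.02,.06],Rr)
for o in(.56,.75):
    effector.set_gripper(o); p=manip.get_position(); p[2]=.04; 
    manip.move_linear(p,velocity=.1)
    p[2]=-.01; g=manip.move_linear(p,velocity=.02,guard=4); print(o,manip.get_width(),g,manip.get_position()[2]); p[2]=.05; manip.move_linear(p)
for f,s in(("la",.075),("lb",.10),("ga",-.075),("gb",-.10)):
    P=rack+s*ry+.01*rx; P[2]=.2; manip.goto(P,Rk); manip.pause(.2); c,_=snap("wrist",f); np.save(f+".npy",np.array(c,dtype=object),allow_pickle=True)
    print(f,proj(c,rack+np.sign(s)*.088*ry+[0,0,.072]).round())
print(manip.get_t())
def crop(f,u,v,w=100,h=75,s=4): 
    u,v=int(u),int(v);return cv2.resize(cv2.imread(f"pics/{f}.png")[v:v+h,u:u+w],(w*s,h*s),interpolation=cv2.INTER_CUBIC)
o=[];t=[]
for f,s in(("la",.088),("lb",.088),("ga",-.088),("gb",-.088)):
    c=tuple(np.load(f+".npy",allow_pickle=True)); u,v=proj(c,rack+s*ry+[0,0,.072])[0]; o.append((int(u)-50,int(v)-40)); t.append(crop(f,*o[-1]))
print(o); cv2.imwrite("pics/m3.png",np.vstack([np.hstack(t[:2]),np.hstack(t[2:])]))
E
```

```text
0.56 0.557755208521784 True 0.005342410232270611
0.75 0.7466179729280866 True 0.0019050186117964742
la [[305. 202.]]
lb [[332. 201.]]
ga [[335. 201.]]
gb [[306. 201.]]
37.3167
[(255, 161), (282, 161), (284, 161), (256, 161)]
```

View pics/m3.png

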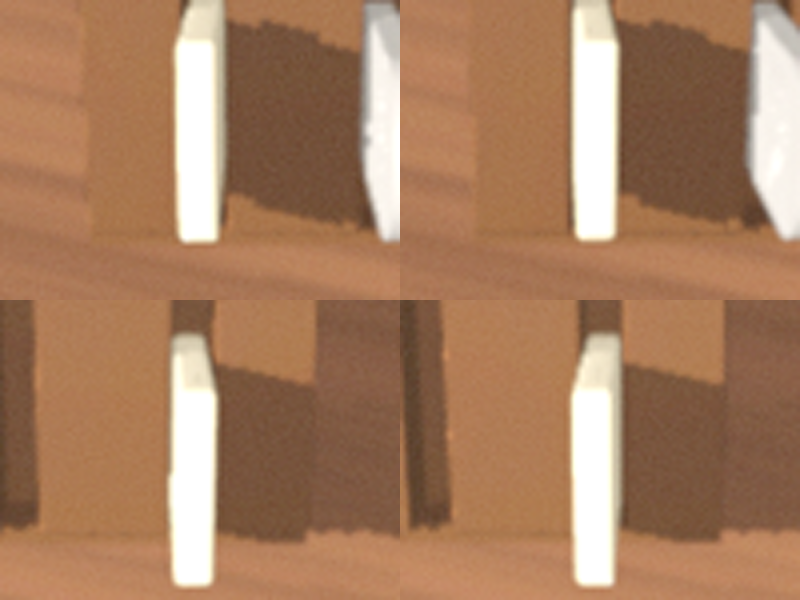

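```bash
python3 - <<'E'
from h import *
C={f:tuple(np.load(f+".npy",allow_pickle=True)) for f in("la","lb","ga","gb")}
for n,a in(("L",(("la",304.3,196),("lb",331,196))),("R",(("ga",332.3,207.8),("gb",304.5,207.8)))):
    T=tri([(C[f],(u,v)) for f,u,v in a])
    print(n,"tri",T, "rack xy/plane72:",[[((q-rack)@rx).round(4),((q-rack)@ry).round(4)] for f,u,v in a for q in plane(C[f],[(u,v)],.072)])
L=rack+.088*ry+.006*rx; Rp=rack-.088*ry
J0=manip.get_joint_pos()
for thd in (32,35,37,39):
    th=np.radians(thd)
    for nm,c,n in(("L",L,-ry),("R",Rp,-ry)):
        R=Rpick(n,th); P=c+[0,0,.051]
        for dz,b in((0,0),(0,.06),(.05,0),(.08,0),(.08,.06),(.13,0)):
            j=manip.inverse_kinematics(P-R[:,2]*b+[0,0,dz],R); print(thd,nm,dz,b,None if j is None else np.round(j))
    for pd in(pad1,pad2):
        R=Rplace(th); print([None if j is None else np.round(j).tolist() for j in[manip.inverse_kinematics(pd+[-.0,0,h],R) for h in(.0,.05,.1)]])
E
```

```text
L tri [ 0.40535743 -0.18250826  0.06854939] rack xy/plane72: [[np.float64(0.0051), np.float64(0.0889)], [np.float64(0.0049), np.float64(0.0892)]]
R tri [ 0.43337258 -0.35595028  0.06600018] rack xy/plane72: [[np.float64(-0.006), np.float64(-0.0859)], [np.float64(-0.0061), np.float64(-0.0865)]]
32 L 0 0 [  -6.   24.  -66.  -28.  -53. -123.]
32 L 0 0.06 [   2.   18.  -60.   -4.  -56. -110.]
32 L 0.05 0 [  -6.   15.  -62.  -14.  -53. -123.]
32 L 0.08 0 [  -6.   11.  -59.   -7.  -53. -123.]
32 L 0.08 0.06 [   2.    7.  -52.   14.  -56. -110.]
32 L 0.13 0 [  -6.    5.  -54.    4.  -53. -123.]
32 R 0 0 [ -30.   30.  -67.  -53.  -39. -150.]
32 R 0 0.06 [ -24.   22.  -66.  -42.  -43. -145.]
32 R 0.05 0 [ -30.   21.  -63.  -41.  -39. -150.]
32 R 0.08 0 [ -30.   16.  -60.  -33.  -39. -150.]
32 R 0.08 0.06 [ -24.    9.  -59.  -22.  -43. -145.]
32 R 0.13 0 [ -30.    9.  -55.  -22.  -39. -150.]
[[-0.0, 55.0, 33.0, 99.0, -1.0, 178.0], [-0.0, 54.0, 37.0, 106.0, -1.0, 178.0], [-0.0, 53.0, 44.0, 112.0, -1.0, 178.0]]
[[-6.0, 55.0, 32.0, 99.0, -4.0, 173.0], [-6.0, 54.0, 37.0, 105.0, -4.0, 173.0], [-6.0
[... 1754 characters left out ...]
  -57.    3.  -49. -112.]
39 L 0.05 0 [  -9.   11.  -58.   -4.  -46. -123.]
39 L 0.08 0 [  -9.    7.  -55.    3.  -46. -123.]
39 L 0.08 0.06 [  -1.    4.  -49.   20.  -49. -112.]
39 L 0.13 0 [  -9.    2.  -49.   14.  -46. -123.]
39 R 0 0 [ -32.   23.  -61.  -35.  -34. -148.]
39 R 0 0.06 [ -27.   16.  -60.  -24.  -37. -143.]
39 R 0.05 0 [ -32.   16.  -57.  -24.  -34. -148.]
39 R 0.08 0 [ -32.   12.  -54.  -17.  -34. -148.]
39 R 0.08 0.06 [ -27.    6.  -52.   -6.  -37. -143.]
39 R 0.13 0 [ -32.    7.  -49.   -6.  -34. -148.]
[[0.0, 62.0, 44.0, 111.0, -2.0, 178.0], [0.0, 61.0, 49.0, 117.0, -2.0, 178.0], None]
[[-5.0, 62.0, 43.0, 110.0, -5.0, 174.0], [-5.0, 61.0, 48.0, 117.0, -5.0, 174.0], None]
```

```bash
cat >> h.py <<'E'
TH=np.radians(35); D=.0055; TIP=.0058; ZG=.051
def pick(px,py):
    R=Rpick(-ry,TH); t=R[:,2]; G=rack+px*rx+py*ry+[0,0,ZG]; T=G+(D-TIP)*t
    effector.set_gripper(.8,60)
    manip.goto(T-.06*t+[0,0,.08],R); manip.move_linear(T-.06*t,velocity=.15)
    g=manip.move_linear(T,velocity=.08,guard=8); print("approach guard",g,manip.get_position()-T)
    if g: return
    effector.set_gripper(0,60); print("w",manip.get_width(),manip.get_grasp_force(),manip.get_contact_force())
    manip.move_linear(manip.get_position()+[0,0,.03],velocity=.05); print(manip.get_width())
    manip.move_linear(manip.get_position()+[0,0,.10],velocity=.15)
    print("w",manip.get_width(),manip.get_grasp_force(),manip.get_t())
E
python3 - <<'E'
from h import *
pick(.005,.0885)
snap("scene","s1"); snap("wrist","w1")
cv2.imwrite("pics/m4.png",np.vstack([cv2.imread("pics/s1.png")[80:280,120:620],cv2.imread("pics/w1.png")[100:400,70:570]]))
E
```

```text
approach guard False [0.00014587 0.00011477 0.00044283]
w 0.5065345279704732 60.622122287750244 [-1.1510908   2.13250087  5.80282378]
0.5059795756683447
w 0.5046947920704777 60.8777117729187 44.3917
```

View pics/m4.png

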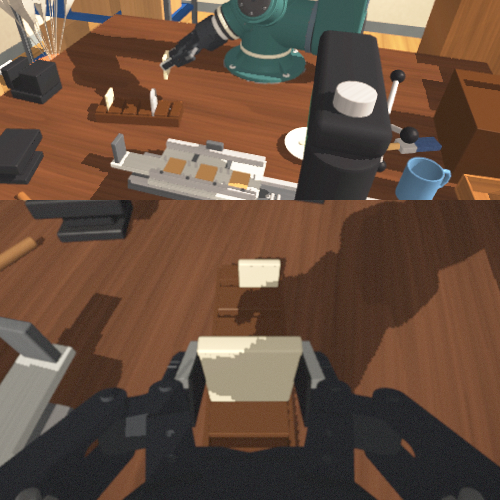

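```bash
cat >> h.py <<'E'
def place(pad,xf=-.0015,dy=0):
    R=Rplace(TH); t=R[:,2]; T=pad+xf*xr+dy*yr+[0,0,.0045]+(D-TIP)*t
    manip.goto([.48,-.08,.30],Rr); print("w",manip.get_width(),manip.get_joint_pos()[5])
    manip.goto(T+[0,0,.09],R); print("w",manip.get_width(),manip.get_grasp_force())
    manip.move_linear(T+[0,0,.015],velocity=.12)
    return T
E
python3 - <<'E'
from h import *
T=place(pad1); print(manip.get_position()-T,manip.get_contact_force(),manip.get_t())
snap("scene","s2"); snap("wrist","w2"); snap("top","t2")
cv2.imwrite("pics/m5.png",np.vstack([np.hstack([cv2.imread("pics/s2.png")[170:370,220:570],cv2.resize(cv2.imread("pics/t2.png")[90:240,80:330],(335,200))]),cv2.imread("pics/w2.png")[40:400,0:685 if False else 640].copy() if False else cv2.resize(cv2.imread("pics/w2.png")[40:400],(685,385))]))
E
```

```text
w 0.5045044184639935 158.37581741321083
w 0.5092417549996522 60.93198537826538
[ 0.00022289 -0.00019739  0.01608446] [ 0.2808327  -0.30160404 -0.16164051] 50.5167
```

View pics/m5.png

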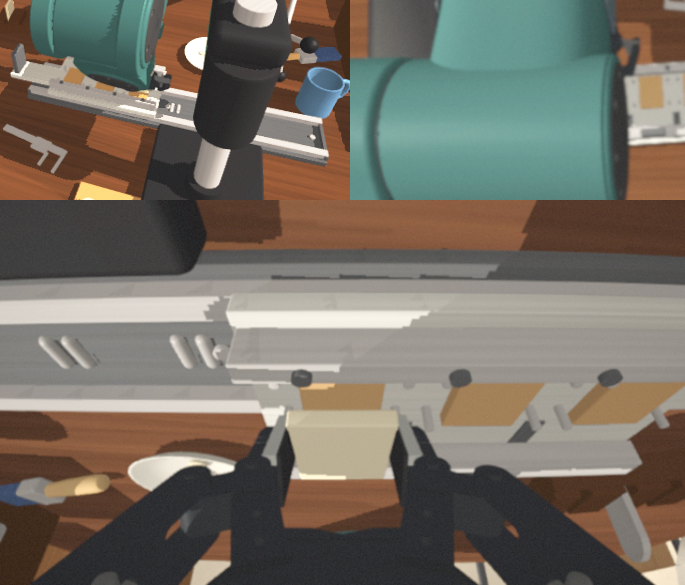

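```bash
cat >> h.py <<'E'
def lower(T):
    g=manip.move_linear(T+[0,0,-.0012],velocity=.02,guard=5); print("down",g,manip.get_position()-T,manip.get_contact_force())
    effector.set_gripper(.60); print(manip.get_width()); manip.pause(.2)
    manip.move_linear(T+[0,0,.09],velocity=.1); print(manip.get_t())
E
python3 - <<'E'
from h import *
R=Rplace(TH); T=pad1-.0015*xr+[0,0,.0045]+(D-TIP)*R[:,2]
lower(T)
manip.goto([.48,-.08,.30],Rr)
for f,y in(("va",.05),("vb",.0)):
    manip.goto([.63,y,.22],Rr); manip.pause(.2); c,_=snap("wrist",f); np.save(f+".npy",np.array(c,dtype=object),allow_pickle=True)
    print([proj(c,p+[0,0,.008]).round(1).tolist() for p in (pad1-.0105*xr,pad2-.0105*xr)])
cv2.imwrite("pics/m6.png",cv2.resize(np.vstack([cv2.imread(f"pics/{f}.png")[100:290,150:450] for f in("va","vb")]),None,fx=1.5,fy=1.5,interpolation=cv2.INTER_CUBIC))
E
```

```text
down True [-1.40731881e-04  4.99847277e-07 -9.37104758e-04] [1.47722602 0.18052879 6.89666952]
0.5977819031528493
52.95
[[[293.8, 200.0]], [[367.6, 199.8]]]
[[[245.9, 198.2]], [[320.0, 198.2]]]
```

View pics/m6.png

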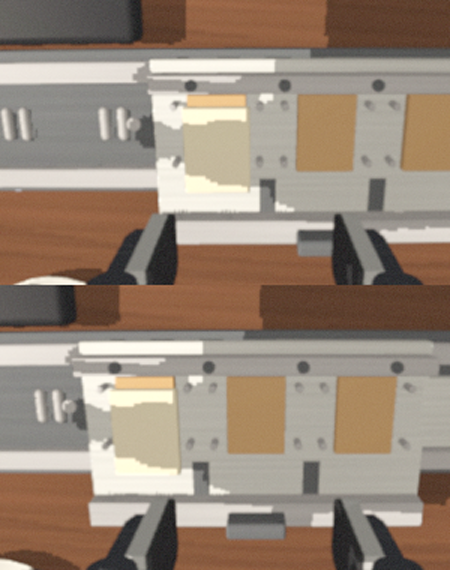

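The first panel lies flat and square on pad 1, centre at about (295,200), as predicted. Next is panel R, after a check that it hasn't moved.

```bash
python3 - <<'E'
from h import *
Rk=np.c_[rx,-ry,-zr]; P=rack-.1*ry+.01*rx; P[2]=.2; manip.goto([.48,-.08,.30],Rr); manip.goto(P,Rk); manip.pause(.2); _,im=snap("wrist","gc")
a=cv2.imread("pics/gb.png")[161:236,256:356].astype(int); b=cv2.imread("pics/gc.png")[161:236,256:356].astype(int)
bad=(np.abs(a-b).max(2)>60).sum(); print("diff px",bad)
if bad<150:
    pick(-.006,-.0872)
    if abs(manip.get_width()-.505)<.03:
        T=place(pad2); print(manip.get_width(),manip.get_contact_force())
        snap("wrist","w3")
E
```

```text
diff px 0
approach guard False [-3.03361805e-05  2.12527577e-04  3.09888462e-04]
w 0.5111964447360359 61.03234648704529 [-1.38320766  1.67974484  5.61499872]
0.5079604286342047
w 0.508036839372393 60.80751299858093 65.6333
w 0.5026210368902445 158.37669479401617
w 0.5076816932252257 60.92554807662964
0.511219999451691 [ 0.81147187 -0.149326    0.11573773]
```

```bash
python3 - <<'E'
from h import *
R=Rplace(TH); T=pad2-.0015*xr+[0,0,.0045]+(D-TIP)*R[:,2]
lower(T)
manip.goto([.48,-.08,.30],Rr)
for f,y in(("xa",.05),("xb",.0)):
    manip.goto([.63,y,.22],Rr); manip.pause(.2); c,_=snap("wrist",f); np.save(f+".npy",np.array(c,dtype=object),allow_pickle=True)
    print([proj(c,p+[0,0,.008]).round(1).tolist() for p in (pad1-.0105*xr,pad2-.0105*xr)])
cv2.imwrite("pics/m7.png",cv2.resize(np.vstack([cv2.imread("pics/w3.png")[180:370,130:430]]+[cv2.imread(f"pics/{f}.png")[100:290,150:450] for f in("xb",)]),None,fx=1.5,fy=1.5,interpolation=cv2.INTER_CUBIC))
E
```

```text
down True [-1.39532382e-04  2.95176558e-05 -1.26924898e-03] [1.22657704 0.55296278 6.1509456 ]
0.5975749822771458
74.3917
[[[293.7, 200.0]], [[367.6, 199.8]]]
[[[245.9, 198.2]], [[320.0, 198.2]]]
```

View pics/m7.png

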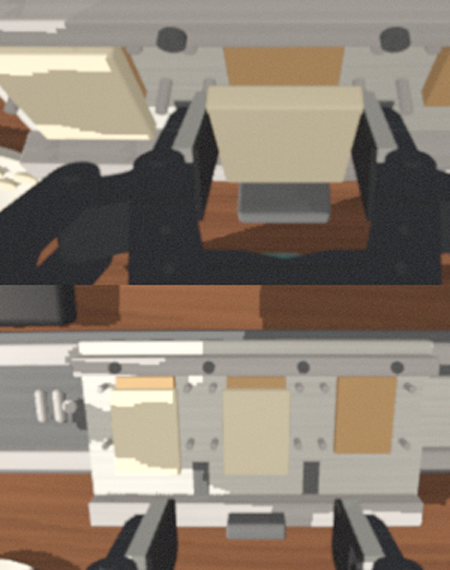

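```bash
python3 - <<'E'
from h import *
S=pad2-.102*xr-.0015*yr
manip.move_linear(manip.get_position()+[0,0,.02]); effector.set_gripper(0,40)
manip.goto(np.r_[S[:2],.14],Rr); print(manip.move_linear(np.r_[S[:2],.065],guard=8))
g=manip.move_linear(np.r_[(S+.015*xr)[:2],.065],velocity=.05,guard=4); print("touch",g,(manip.get_position()-pad2)@xr)
E0=S+.05*xr
g=manip.move_linear(np.r_[E0[:2],.065],velocity=.02,guard=25); print("closed",g,(manip.get_position()-pad2)@xr,manip.get_contact_force())
manip.pause(.2)
manip.move_linear(np.r_[S[:2],.065],velocity=.1); manip.move_linear(np.r_[S[:2],.16])
for f,y in(("ya",.0),):
    manip.goto([.63,y,.22],Rr); manip.pause(.2); c,_=snap("wrist",f)
    print([proj(c,p+[0,0,.008]).round(1).tolist() for p in (pad1,pad2)],manip.get_t())
cv2.imwrite("pics/m8.png",cv2.resize(cv2.imread("pics/ya.png")[90:300,130:450],None,fx=2.4,fy=2.4,interpolation=cv2.INTER_CUBIC))
E
```

```text
False
touch True -0.08702121567898304
closed True -0.05995487870268341 [0.00622068 0.33484028 0.08290438]
[[[244.5, 187.2]], [[319.6, 187.1]]] 83.475
```

View pics/m8.png

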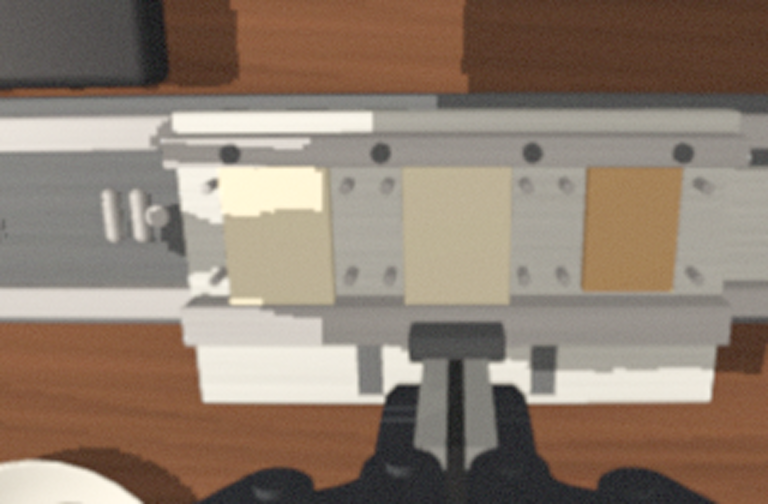

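```bash
python3 - <<'E'
from h import *
S=pad2-.102*xr-.0015*yr
manip.goto(np.r_[S[:2],.16],Rr); manip.move_linear(np.r_[S[:2],.065])
manip.move_linear(np.r_[(S+.035*xr)[:2],.065],velocity=.1,guard=8)
x0=(manip.get_position()-pad2)@xr
for g in (12,32):
    r=manip.move_linear(np.r_[(S+.05*xr)[:2],.065],velocity=.01,guard=g); print(g,r,x0,(manip.get_position()-pad2)@xr,manip.get_contact_force()); manip.pause(.2); print(manip.get_contact_force())
manip.move_linear(np.r_[S[:2],.065],velocity=.1); manip.move_linear(np.r_[S[:2],.16]); print(manip.get_t())
E
```

```text
12 True -0.0671587617011128 -0.05994822418246292 [ 0.29227247 -0.08123088 -0.49690635]
[-0.27837744  0.83308946 -0.23028217]
32 True -0.0671587617011128 -0.059951341244864585 [-1.58650845  0.83900517 -0.60698016]
[0.69077132 0.29168416 0.11797945]
88.4833
```

```bash
python3 - <<'E'
from h import *
p=np.array([.63061605,-.21445,.0658])+.004*yr
manip.goto([.55,-.12,.25],Rr); effector.set_gripper(.5,60)
manip.goto(np.r_[p[:2],.16],Rr); print(manip.move_linear(p,guard=15))
effector.set_gripper(0,60); print(manip.get_width(),manip.get_contact_force())
manip.move_linear(p+.155*yr,velocity=.05); print(manip.get_position()-p-.155*yr,manip.get_contact_force())
manip.pause(.3); effector.set_gripper(.5); manip.pause(.3)
manip.move_linear(manip.get_position()+[0,0,.12])
manip.goto([.60,.08,.22],Rr); manip.pause(.2); c,_=snap("wrist","z")
print([proj(c,q+.155*yr).round(1).tolist() for q in (pad1+[0,0,.008],pad2+[0,0,.008],pad2-.075*yr,pad2-.21*yr+[0,0,.051])],manip.get_t())
cv2.imwrite("pics/m9.png",cv2.resize(cv2.imread("pics/z.png"),(800,500)))
E
```

```text
False
0.13015701322410023 [-0.90141327  0.93859419  5.723343  ]
[ 0.00025693 -0.00017232  0.00104988] [-3.10857855 -0.55570004  8.20897984]
[[[167.8, 162.8]], [[243.0, 162.3]], [[319.8, 160.6]], [[477.8, 171.5]]] 97.5
```

View pics/m9.png

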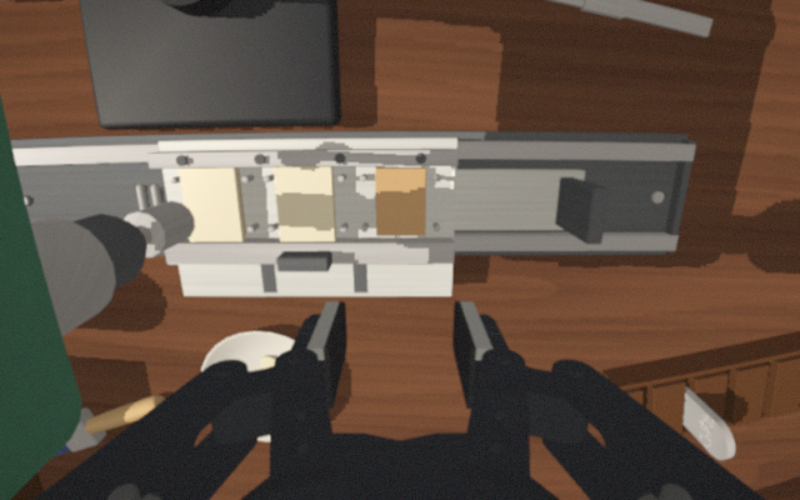

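```bash
python3 -c "
from h import *
print(hand_in())"
```

```text
the job is handed in; nothing more can be done
None
```

The job is handed in, with no verdict returned: both panels lie flat and square on pads 1 and 2 with the jaw closed on them, the sled is at the first drilling stop (about 1 mm off in the last picture), the scraper is still in the rack, and the saucer was never touched.

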